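# Tip the hex nuts out of the sorting tray into the wooden box

## Task

One of the two tip trays holds three big hex nuts. First lay the pliers, which lie in front of that tray, on the rubber mat, then stand the wooden box in their place, pushed in squarely under that tray's spout; lift the tray by its handle until all the nuts have slid into the box, then lower it gently all the way down and let go. Leave the box standing there with the nuts, and do not disturb the other tray with its bars, the can or the plane.

Things in the scene. Friction and masses are not known exactly. Their poses are not given: they have to be found in the camera images.
- stand_a: station with the nuts: red steel stand, fixed, 118 mm wide (x); origin on the cart top; +y points from the tray's spout to its handle. Foot (100 mm wide) only from y = -15 to +55 mm; side cheeks reach y = -70 mm but begin 62 mm up. So a box up to 55 mm high slides in under the spout from -y, but cannot be lowered straight past it. Both stations are alike
- tray_a (a joint): tilt of its tray (0.45 kg): 0 lowered, up to 1.1 rad as the handle is lifted; falls back if let go. Parts start to slide at 0.4 to 0.7 rad, by friction. Tray lowered, in the stand's frame: floor top 104 mm up, from y = -90 mm (open spout edge) to +70 mm, 100 mm wide, side walls 34 mm, end wall at +y 19 mm high
- tray_a_handle (a point): middle of the black handle bar at the tray's free edge: round, 12 mm thick, parallel to the hinge (x), 68 mm free between its struts, 42 mm beyond the end wall, free space below. 172 mm from the hinge line, 12 mm above the hinge's level, 112 mm above the cart top when lowered. Axes turn with the tray: y away from the hinge
- tray_a_hinge (a point): hinge line, at the middle of the tray's width; runs along x; at y = -60 mm, z = 100 mm in stand_a's frame; axes turn with the tray
- stand_b: station whose tray holds bars: red steel stand, fixed, 118 mm wide (x); origin on the cart top; +y points from the tray's spout to its handle. Foot (100 mm wide) only from y = -15 to +55 mm; side cheeks reach y = -70 mm but begin 62 mm up. So a box up to 55 mm high slides in under the spout from -y, but cannot be lowered straight past it. Both stations are alike
- tray_b (a joint): tilt of its tray (0.45 kg): 0 lowered, up to 1.1 rad as the handle is lifted; falls back if let go. Parts start to slide at 0.4 to 0.7 rad, by friction. Tray lowered, in the stand's frame: floor top 104 mm up, from y = -90 mm (open spout edge) to +70 mm, 100 mm wide, side walls 34 mm, end wall at +y 19 mm high
- tray_b_handle (a point): middle of the black handle bar at the tray's free edge: round, 12 mm thick, parallel to the hinge (x), 68 mm free between its struts, 42 mm beyond the end wall, free space below. 172 mm from the hinge line, 12 mm above the hinge's level, 112 mm above the cart top when lowered. Axes turn with the tray: y away from the hinge
- nut1: large steel hex nut, 30 mm across flats, 16 mm high, about 60 g, starting flat in tray_a; origin at the centre of its underside
- nut2: large steel hex nut, 30 mm across flats, 16 mm high, about 60 g, starting flat in tray_a; origin at the centre of its underside
- nut3: large steel hex nut, 30 mm across flats, 16 mm high, about 60 g, starting flat in tray_a; origin at the centre of its underside
- bar1: flat steel bar, 14 x 70 x 12 mm, lying in tray_b; origin at the centre of its underside. To be left where it is
- bar2: flat steel bar, 14 x 70 x 12 mm, lying in tray_b; origin at the centre of its underside. To be left where it is
- bar3: flat steel bar, 14 x 70 x 12 mm, lying in tray_b; origin at the centre of its underside. To be left where it is
- tote: open plywood box, outside 140 (x) x 130 (y) x 50 mm, walls and floor 10 mm thick, 0.35 kg, loose, can be carried by one wall; origin at the centre of its underside. Ready to catch the nuts it is in line with stand_a, centre about 110 mm to -y of its origin, 140 mm side parallel to the hinge, near wall just behind the hinge
- pliers: steel pliers with black handles, lying flat and closed, 0.22 kg; origin at the underside of the joint, a block 36 (x) x 28 (y) x 14 mm that is the place to grip, close to its centre of mass; jaws reach 51 mm to +x (20 mm wide, 12 mm high), handles 111 mm to -x (56 mm across, 12 mm high)
- mat: grey rubber mat, 200 (x) x 120 (y) mm, 3 mm thick, fixed; origin at the centre of its underside, on the cart top
- can: bystander: upright can, 60 mm across, 120 mm high; origin at the centre of its underside
- plane: bystander: wooden hand plane, 150 x 50 mm, 79 mm high, standing on its sole; origin at the centre of its underside

How it is judged:
On the way, in this order (a step that is already met when the one before it is completed fails the run):
1. the pliers lie on the mat (x of pliers in the frame of mat between -0.095 and 0.095 m and y of pliers in the frame of mat between -0.06 and 0.06 m and z of pliers in the frame of mat between -0.005 and 0.012 m), for 0.2 s.
2. the box stands on the cart top under the spout of the nuts' tray (x of tote in the frame of stand_a between -0.035 and 0.035 m and y of tote in the frame of stand_a between -0.145 and -0.07 m and height (world z) of tote below 0.006 m and angle between tote's own z axis and vertical below 0.08 rad), for 0.2 s.
3. the tray is tipped up (beyond 0.3 rad) and the three nuts are in the box (value of joint tray_a above 0.3 rad and x of nut1 in the frame of tote between -0.065 and 0.065 m and y of nut1 in the frame of tote between -0.06 and 0.06 m and z of nut1 in the frame of tote between 0 and 0.045 m and x of nut2 in the frame of tote between -0.065 and 0.065 m and y of nut2 in the frame of tote between -0.06 and 0.06 m and z of nut2 in the frame of tote between 0 and 0.045 m and x of nut3 in the frame of tote between -0.065 and 0.065 m and y of nut3 in the frame of tote between -0.06 and 0.06 m and z of nut3 in the frame of tote between 0 and 0.045 m), for 0.1 s.
4. the tray is down again (value of joint tray_a below 0.03 rad), for 0.2 s.
At the end, for the whole second after the job is handed in: the three nuts lie in the box; the box stands upright on the cart top under the spout (its centre within 35 mm of the middle sideways and 70 to 145 mm in front of stand_a's origin); both trays are down (below 0.03 rad); the pliers' joint lies over the mat, resting on it; all at rest (all of step 1 and all of step 2 and x of nut1 in the frame of tote between -0.065 and 0.065 m and y of nut1 in the frame of tote between -0.06 and 0.06 m and z of nut1 in the frame of tote between 0 and 0.045 m and x of nut2 in the frame of tote between -0.065 and 0.065 m and y of nut2 in the frame of tote between -0.06 and 0.06 m and z of nut2 in the frame of tote between 0 and 0.045 m and x of nut3 in the frame of tote between -0.065 and 0.065 m and y of nut3 in the frame of tote between -0.06 and 0.06 m and z of nut3 in the frame of tote between 0 and 0.045 m and linear speed of each of nut1, nut2, nut3, tote, pliers below 0.03 m/s and value of joint each of tray_a, tray_b below 0.03 rad); the robot touches nothing.
It fails at once if the tray is dropped: it comes down faster than 1.6 rad/s (about 0.28 m/s at the handle) in the last 0.15 rad (value of joint tray_a below 0.15 rad and velocity of joint tray_a below -1.6 rad/s).
It fails at once if the other tray is lifted by more than 0.1 rad (value of joint tray_b above 0.1 rad).
It fails at once if a bar in the other tray is moved more than 20 mm (distance of any of bar1, bar2, bar3 from where it was at the start of the episode above 0.02 m).
It fails at once if the can or the plane is moved more than 20 mm (distance of any of can, plane from where it was at the start of the episode above 0.02 m).
It also fails if it takes over 72 s, if anything falls off the work surface, if the arm or the gripper's body presses on something with over 40 N, if the wrist force passes 120 N, or if a joint passes its speed limit or range.

## Robot

A 6-joint arm with a two-finger parallel gripper is mounted at the origin on the work surface. World frame = base frame: x ahead of the robot, y to its left, z up, the work surface at z = 0. Lengths are in m, angles in rad, forces in N, time in s.
With the tool pointing down it reaches from about 0.35 to 0.85 m from the base axis. Payload 8.1 kg.
Tool frame: the origin (TCP) lies midway between the tips of the shut fingers; the grasp point (between the pads) lies robot.grip_depth behind it (robot.grip_depth is the distance from the TCP to the grasp point, in m); z points along the fingers, y is the line along which they close (so a half turn about z gives the same grasp; the last joint's range is limited). The gripper opens to 93 mm and grips with 3 to 60 N. Pads are 15 mm wide; open, the fingers measure 128 mm over their backs; the gripper's body (75 mm by 188 mm) begins 65 mm behind the grasp point.
Start: joints at [1.161, 0.13, 1.488, -0, 1.523, -0.085], TCP at [0.191, 0.569, 0.219] pointing down, gripper open.
Joint ranges: [-2.96, 2.96], [-0.89, 2.26], [0.02, 2.5], [-1.34, 4.48], [0, 2.73], [-2.66, 2.66]. Speed limits (rad/s): [2.39, 2.39, 2.79, 3.14, 3.14, 3.14].

## Interface

Orientations are given as a rotation vector (axis times angle).
In Python, from plant import robot gives the robot as it stands.
- The arm moves only by the tool carry_out, never from a script. Its argument "rows" is a list of rows, each a list of 6 numbers: the shift along the tool's x, y, z in m, then the turn, a rotation vector about the tool's x, y, z in degrees. A call has 1 to 12 rows; each row is the pose to reach, as a shift and turn from the pose commanded when the call began, along the tool's axes at that moment; what a row does not reach only later rows make up. A row lasts 1/8 s, in which the tool goes at most 62.5 mm and 10.7 degrees, less where a joint would pass 70% of its speed; a pose out of reach is approached as far as the arm can. A call with a gripper value outside its range is refused whole. "jaw" is the closure in counts, from 0 (fully open) to 255 (shut), set as the call begins (left out, the last holds). The fingers move at their own pace and stop on an object; "force" is the grip in N (left out, the last holds). Time passes only in rows, so rows that repeat a pose let the fingers close. It gives the time, the measured TCP pose, the force, the opening and the grip force at its end, in the units of the state.
- robot.read_state(): the state, without advancing time (a new reading comes with each control period).
- robot.read_camera(name): name is "side" or "top"; returns the picture (384x512x3 uint8, red, green, blue); there is no depth.
- robot.camera_model(name): a dict with "fx", "fy", "cx", "cy" (pixels), "dist" ([k1, k2, p1, p2, k3] as OpenCV has them; the pictures are not rectified), "R" (3x3) and "t" (3): a world point X has camera coordinates R X + t. Camera axes: x right, y down, z forward; pixel columns grow to the right and rows downward; lengths in m; the calibration is good to about 2 mm. A picture is of the moment at which its call begins. camera_model takes no time and is no camera call.
- robot.close_job(): hands the job in; it is judged then, once.
Trained networks look in the newest picture that a camera, given by its name, has taken for a name from the list of things; names that differ only in an ending like _2 or _b are one class to them, and where a whole thing is asked for, a point or a joint stands for the part that bears it (a point fixed in the world has none). Each returns a list of dicts, best first, with "conf" (0 to 1); they miss things now and then, are a little off and sometimes report something else, mostly with a low value. They report only what shows in the picture. A call takes as long as a camera call.
- robot.outline_of(camera, target): "pixels" (384x512 bool, what is visible of it) and "pixel" ([column, row] in pixels, amid what is visible of it).
The state is a dict: "t": time; "q": joint angles; "dq": joint speeds; "joint_torque": joint torques, N m; "tool_pos": TCP position; "orientation": TCP orientation; "force": force on the tool from outside, world axes, zero at the start; "wrist_torque": the same for the moment, N m; "opening": finger opening in m; "gripper_force": force on a finger pad.
Only numpy, scipy, OpenCV 4.12 (cv2) and the standard library are available. Lean on these libraries where they do the work, as an engineer would, in place of code of your own. Each camera call takes 0.05 s, during which the arm holds its last target. There are 200 camera calls.

## Working session

There is one attempt and no reset: what is moved stays moved. The work goes in short steps, Python scripts to look and compute and a tool call to move; the robot and the scene stay as the last step left them, time stands still between calls to the robot, and variables do not carry over. Pictures are saved under pics/ and viewed, at most 10 in all, crops included, and the job is handed in when it is done.

Besides the shell and the picture viewer there is one more tool, called after "Call:" by a JSON object that holds its "name" and its "arguments". carry_out: Moves the arm, as the interface text tells. Its arguments: {"type":"object","properties":{"rows":{"type":"array"},"jaw":{"type":"number"},"force":{"type":"number"}},"required":["rows"]}

```bash
ls; mkdir -p pics
python3 - <<'E'
from plant import robot
import cv2
s=robot.read_state();print(s, robot.grip_depth)
for n in("top","side"):
    im=robot.read_camera(n);cv2.imwrite(f"pics/{n}0.png",im[:,:,::-1])
    m=robot.camera_model(n);print(n,m)
    for t in("stand_a","tray_a","tray_a_handle","nut1","bar1","tote","pliers","mat","can","plane"):
        print(t,[(round(d["conf"],2),[int(v) for v in d["pixel"]],int(d["pixels"].sum())) for d in robot.outline_of(n,t)])
E
```

```text
pics
{'t': 0.0, 'q': array([ 1.16061485e+00,  1.31127678e-01,  1.48925993e+00, -1.55768731e-05,
        1.52301517e+00, -8.53773070e-02]), 'dq': array([ 0.00082054,  0.00039148,  0.00036261,  0.0007911 , -0.00041162,
       -0.00140219]), 'joint_torque': array([-1.75704030e-03, -5.59853375e+01, -4.91742575e+01,  7.64936185e-02,
        3.61060433e-02, -2.28379454e-04]), 'tool_pos': array([0.19121872, 0.5681162 , 0.21761809]), 'orientation': array([-5.07890722e-01, -3.09983055e+00,  2.76211515e-03]), 'force': array([ 0.03939061, -0.27505588, -0.24392791]), 'wrist_torque': array([-0.00522903,  0.04990459,  0.0145838 ]), 'gripper_force': 0.0, 'opening': 0.0928458918144107} 0.0188
top {'fx': 358.4887830635755, 'fy': 358.4887830635755, 'cx': 252.7253412759777, 'cy': 191.97381015673588, 'dist': array([-0.02919463,  0.        ,  0.        ,  0.        ,  0.        ]), 'R': array([[ 0.02238811, -0.99959085, -0.01780208],
       [-0.98832139, -0.01944403, -0.15113822],
       [ 0.15073024,  0.02097788, -0.98835233]]), 't': array([4.51538306e-04, 5.66246047e-01, 8.93064034e-01])}
stand_a [(0.5
[... 769 characters left out ...]
-0.37431061, -0.55847788, -0.74026619],
       [ 0.4271029 ,  0.60475207, -0.67220387]]), 't': array([-0.47317995,  0.2986501 ,  1.27730433])}
stand_a [(0.77, [258, 179], 1348), (0.74, [208, 193], 1630), (0.57, [214, 193], 1263)]
tray_a [(0.67, [211, 193], 1353), (0.66, [265, 172], 1112)]
tray_a_handle [(0.56, [210, 191], 1191), (0.4, [165, 179], 1170)]
nut1 [(0.65, [207, 180], 82)]
bar1 [(0.54, [253, 164], 81), (0.45, [260, 162], 97)]
tote [(0.74, [213, 188], 1209)]
pliers [(0.71, [235, 249], 452)]
mat [(0.82, [165, 175], 1172), (0.23, [211, 192], 1271)]
can [(0.83, [360, 265], 804), (0.65, [262, 171], 1175), (0.32, [218, 143], 611)]
plane [(0.95, [220, 144], 585), (0.17, [214, 192], 1178)]
```

Run:
```python
import cv2
for n in("top","side"):
    im=cv2.imread(f"pics/{n}0.png")
    c=im[90:300,50:450] if n=="top" else im[100:400,90:490]
    cv2.imwrite(f"pics/{n}0c.png",cv2.resize(c,None,fx=2,fy=2,interpolation=cv2.INTER_CUBIC))
```

```text
(no output)
```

View pics/top0c.png

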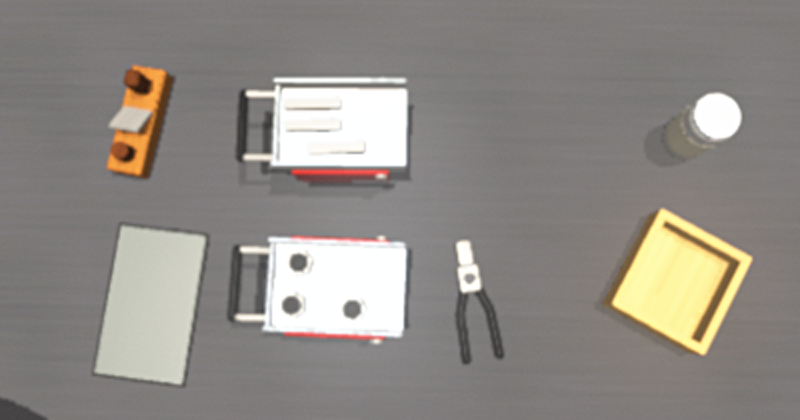

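View pics/side0c.png

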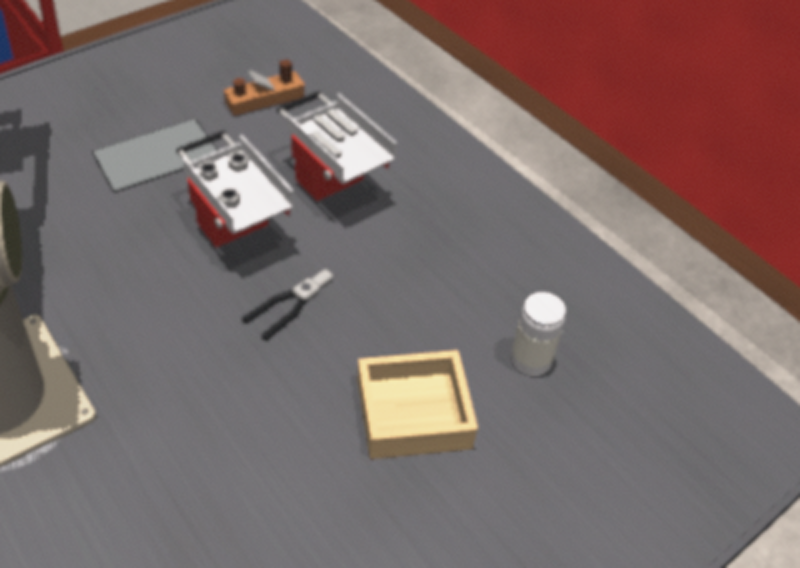

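The top crop shows tray A with the nuts (full-picture pixel about 218,234), its handle to the left at (168,232), and tray B above it. The pliers' joint is at (284,229), the tote at (390,231) and turned about 30°, and the mat at (126,242). The side view agrees.

```bash
cat > h.py <<'E'
from plant import robot
import numpy as np, cv2
from scipy.optimize import minimize
def cam(n):
    m=robot.camera_model(n); K=np.array([[m["fx"],0,m["cx"]],[0,m["fy"],m["cy"]],[0,0,1]]); return m,K
def proj(n,X):
    m,K=cam(n); return cv2.projectPoints(np.asarray(X,float).reshape(-1,3),cv2.Rodrigues(m["R"])[0],m["t"],K,m["dist"])[0].reshape(-1,2)
def unproj(n,p,z):
    m,K=cam(n); u=cv2.undistortPoints(np.array(p,float).reshape(-1,1,2),K,m["dist"]).reshape(-1,2)
    d=np.c_[u,np.ones(len(u))]@m["R"]; c=-m["R"].T@m["t"]; return c+d*((z-c[2])/d[:,2])[:,None]
def box(x0,x1,y0,y1,z0,z1): return np.array([[x,y,z] for x in(x0,x1) for y in(y0,y1) for z in(z0,z1)])
def place(P,p):
    c,s=np.cos(p[2]),np.sin(p[2]); return P@np.array([[c,s,0],[-s,c,0],[0,0,1]])+[p[0],p[1],0]
def draw(n,parts,p):
    M=np.zeros((384*4,512*4),np.uint8)
    for P in parts: cv2.fillConvexPoly(M,cv2.convexHull(np.round(proj(n,place(P,p))*4+1.5).astype(np.int32)),255)
    return cv2.resize(M,(512,384),interpolation=cv2.INTER_AREA)/255.
def fit(obs,parts,p0):
    "obs: list of (camera, mask)"
    def cost(v):
        p=np.array(v)*[.01,.01,.1]; c=0
        for n,m in obs:
            D=draw(n,parts,p); c+=1-np.minimum(D,m).sum()/np.maximum(D,m).sum()
        return c
    r=minimize(cost,np.array(p0)/[.01,.01,.1],method="Nelder-Mead",options=dict(initial_simplex=np.array(p0)/[.01,.01,.1]+np.array([[0,0,0],[2,0,0],[0,2,0],[0,0,2]]),xatol=.01,fatol=1e-4))
    return r.x*[.01,.01,.1], 1-r.fun/len(obs)
def mask(n,t,px):
    L=[d for d in robot.outline_of(n,t)]
    L=[d for d in L if np.hypot(*(np.array(d["pixel"])-px))<15]
    return max(L,key=lambda d:d["conf"])["pixels"].astype(float) if L else None
TOTE=[box(-.07,.07,-.065,.065,0,.05)]
MAT=[box(-.1,.1,-.06,.06,0,.003)]
TRAY=[box(-.05,.05,-.09,.07,.1,.12),box(-.052,-.048,-.09,.07,.1,.138),box(.048,.052,-.09,.07,.1,.138)]
E
python3 - <<'E'
from h import *
f=lambda a:np.round(a,4).tolist()
for n in("top","side"):robot.read_camera(n)
c=lambda L:np.array(L)/2+[50,90]
print("joint",f(unproj("top",c([[469,278]]),.012)),"jawtip",f(unproj("top",c([[464,241]]),.012)),"handles",f(unproj("top",c([[465,360],[500,355]]),.012)))
print("handle a",f(unproj("top",c([[236,247],[234,321]]),.118)))
print("tote top corners",f(unproj("top",c([[662,209],[751,258],[704,354],[612,305]]),.05)))
print("mat",f(unproj("top",c([[121,224],[208,235],[185,385],[94,375]]),.003)))
print("tray floor/spout corners",f(unproj("top",c([[407,240],[406,334]]),.104)),"handle-end",f(unproj("top",c([[270,238],[265,334]]),.138)))
cs=lambda L:np.array(L)/2+[90,100]
print("side joint",f(unproj("side",cs([[308,287]]),.012)))
print("side tote",f(unproj("side",cs([[359,357],[458,350],[475,430],[368,443]]),.05)))
print("side handle",f(unproj("side",cs([[181,151],[222,134]]),.118)))
for nm,P,p0,a,b in(("tote",TOTE,[.55,-.35,.5],(388,227),None),("mat",MAT,[.5,.4,0],(126,237),(165,175)),("tray_a",TRAY,[.5,.1,0],(216,230),(211,193))):
    obs=[(n,mask(n,nm,np.array(px))) for n,px in(("top",a),("side",b)) if px is not None]
    for o in ([obs[:1],obs] if len(obs)>1 and obs[1][1] is not None else [obs[:1]]): 
        if o[0][1] is not None: print(nm,*fit(o,P,p0))
E
```

```text
joint [[0.4731, -0.0735, 0.012]] jawtip [[0.5223, -0.0664, 0.012]] handles [[0.3662, -0.0694, 0.012], [0.3737, -0.115, 0.012]]
handle a [[0.4986, 0.2123, 0.118], [0.4112, 0.2097, 0.118]]
tote top corners [[0.565, -0.3191, 0.05], [0.5038, -0.4313, 0.05], [0.3821, -0.3665, 0.05], [0.4408, -0.2521, 0.05]]
mat [[0.5367, 0.403, 0.003], [0.5241, 0.2814, 0.003], [0.3239, 0.2998, 0.003], [0.3333, 0.4234, 0.003]]
tray floor/spout corners [[0.5127, 0.0082, 0.104], [0.4006, 0.0069, 0.104]] handle-end [[0.5083, 0.1677, 0.138], [0.3977, 0.168, 0.138]]
side joint [[0.4793, -0.0742, 0.012]]
side tote [[0.4475, -0.25, 0.05], [0.569, -0.3185, 0.05], [0.5024, -0.433, 0.05], [0.376, -0.3693, 0.05]]
side handle [[0.4186, 0.205, 0.118], [0.4954, 0.2059, 0.118]]
tote [ 0.47538314 -0.34203498  1.03624237] 0.8975776669414292
mat [ 0.42994402  0.35554975 -0.10152548] 0.9362350122800218
mat [ 0.43071923  0.3558081  -0.0906553 ] 0.9180842013974396
tray_a [ 0.45625966  0.10353981 -0.00076015] 0.7610011297003604
tray_a [ 0.45640537  0.10298403 -0.02969781] 0.7496046747080388
```

Call:
{"name": "carry_out", "arguments": {"rows": [[-0.482, -0.541, 0, 0, 0, -18.6], [-0.482, -0.541, 0, 0, 0, -18.6], [-0.482, -0.541, 0, 0, 0, -18.6], [-0.482, -0.541, 0, 0, 0, -18.6], [-0.482, -0.541, 0, 0, 0, -18.6], [-0.482, -0.541, 0, 0, 0, -18.6], [-0.482, -0.541, 0, 0, 0, -18.6], [-0.482, -0.541, 0, 0, 0, -18.6], [-0.482, -0.541, 0, 0, 0, -18.6], [-0.482, -0.541, 0, 0, 0, -18.6], [-0.482, -0.541, 0, 0, 0, -18.6], [-0.482, -0.541, 0, 0, 0, -18.6]], "jaw": 0}}

```text
t: 2.95
tool_pos: [0.4761, -0.1008, 0.2187]
orientation: [0.004, 3.141, -0.001]
force: [-0.5, -0.6, -0.7]
opening: 0.0925
gripper_force: 0.0
```

```bash
cat >> h.py <<'E'
from scipy.spatial.transform import Rotation as Ro
def go(x,y,z,head=90.,tilt=0.):
    "shift/turn to TCP pose: tool y heading (deg, world), tilt deg about world x (heading side lifted)"
    s=robot.read_state(); R0=Ro.from_rotvec(s["orientation"]); h=np.radians(head)
    ty=np.array([np.cos(h),np.sin(h),0]); tz=np.array([0,0,-1.]); tx=np.cross(ty,tz)
    R1=Ro.from_rotvec(-tx*np.radians(tilt))*Ro.from_matrix(np.c_[tx,ty,tz])
    d=R0.inv().apply(np.array([x,y,z])-s["tool_pos"]); r=(R0.inv()*R1).as_rotvec(degrees=True)
    print("t",round(s["t"],2),"pos",np.round(s["tool_pos"],4),"y-axis",np.round(R0.as_matrix()[:,1],3),"F",np.round(s["force"],1),"open",round(s["opening"],4),"grip",round(s["gripper_force"],1),"q",np.round(s["q"],2))
    print("row",np.round(d,4).tolist(),np.round(r,2).tolist())
E
python3 -c "
from h import *
go(.4745,-.0985,.002)
for n in('top','side'):
  robot.read_camera(n)
  print([(d['conf'],d['pixel']) for d in robot.outline_of(n,'pliers')])
m=mask('top','tote',np.array([388,227]))
if m is not None: print(fit([('top',m)],TOTE,[.473,-.342,-.49]))
"
```

```text
t 2.95 pos [ 0.4761 -0.1008  0.2187] y-axis [ 0.002  1.    -0.   ] F [-0.5 -0.6 -0.7] open 0.0925 grip 0.0 q [-0.31 -0.18  1.79 -0.    1.53 -1.88]
row [0.0017, 0.0024, 0.2167] [-0.03, 0.02, -0.14]
[(0.58, [118.4, 149.2]), (0.43, [295.8, 254.0])]
[(0.87, [236.1, 248.5])]
```

Call:
{"name": "carry_out", "arguments": {"rows": [[0.002, 0.002, 0.06, 0, 0, 0], [0.002, 0.002, 0.12, 0, 0, 0], [0.002, 0.002, 0.17, 0, 0, 0], [0.002, 0.002, 0.2, 0, 0, 0], [0.002, 0.002, 0.21, 0, 0, 0], [0.002, 0.002, 0.215, 0, 0, 0], [0.002, 0.002, 0.215, 0, 0, 0]]}}

```text
t: 4.08
tool_pos: [0.4746, -0.0959, 0.0049]
orientation: [-0.001, 3.14, -0.001]
force: [0.5, -0.6, -0.3]
opening: 0.0928
gripper_force: 0.0
```

```bash
python3 -c "
from h import *
go(.4745,-.0985,.002)
im=robot.read_camera('side')
cv2.imwrite('pics/s1.png',cv2.resize(im[140:320,120:380,::-1],None,fx=3,fy=3,interpolation=cv2.INTER_CUBIC))
"
```

```text
t 4.08 pos [ 0.4746 -0.0959  0.0049] y-axis [-0.     1.    -0.001] F [ 0.5 -0.6 -0.3] open 0.0928 grip 0.0 q [-0.31  0.04  2.    0.    1.1  -1.88]
row [0.0001, -0.0026, 0.0029] [-0.03, 0.11, 0.02]
```

View pics/s1.png

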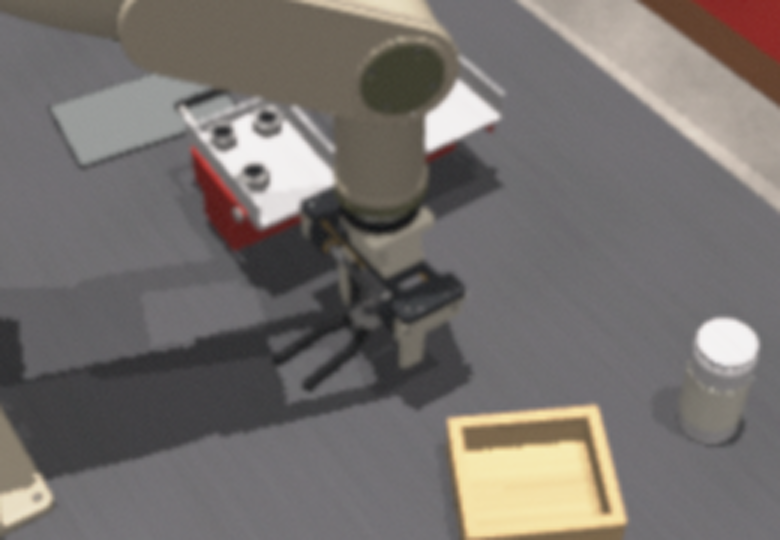

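The picture shows the open fingers straddling the pliers' joint at about (365,315) in the crop, with the gripper body clear of the spout.

Call:
{"name": "carry_out", "arguments": {"rows": [[0, -0.004, 0.002, 0, 0, 0], [0, -0.008, 0.002, 0, 0, 0], [0, -0.012, 0.002, 0, 0, 0], [0, -0.016, 0.002, 0, 0, 0], [0, -0.016, 0.002, 0, 0, 0], [0, -0.016, 0.002, 0, 0, 0], [0, -0.016, 0.002, 0, 0, 0], [0, -0.016, 0.002, 0, 0, 0]], "jaw": 255, "force": 30}}

```text
t: 5.12
tool_pos: [0.4736, -0.1119, 0.0016]
orientation: [-0.0, 3.142, -0.0]
force: [-0.1, 0.4, 0.5]
opening: 0.0295
gripper_force: 28.5
```

Call:
{"name": "carry_out", "arguments": {"rows": [[0, 0, -0.03, 0, 0, 0], [0, 0, -0.09, 0, 0, 0], [0, 0, -0.15, 0, 0, 0], [0.0, 0.03, -0.2, 0, 0, 0], [0.005, 0.09, -0.2, 0, 0, 0], [0.01, 0.15, -0.2, 0, 0, 0], [0.015, 0.21, -0.2, 0, 0, 0], [0.02, 0.27, -0.2, 0, 0, 0], [0.022, 0.33, -0.2, 0, 0, 0], [0.022, 0.39, -0.2, 0, 0, 0], [0.022, 0.44, -0.2, 0, 0, 0], [0.022, 0.464, -0.2, 0, 0, 0]]}}

```text
t: 6.62
tool_pos: [0.4507, 0.3544, 0.2006]
orientation: [0.003, -3.141, 0.001]
force: [0.1, -0.9, -2.1]
opening: 0.0297
gripper_force: 28.2
```

Call:
{"name": "carry_out", "arguments": {"rows": [[0, 0, 0.05, 0, 0, 0], [0, 0, 0.1, 0, 0, 0], [0, 0, 0.15, 0, 0, 0], [0, 0, 0.175, 0, 0, 0], [0, 0, 0.185, 0, 0, 0], [0, 0, 0.19, 0, 0, 0], [0, 0, 0.19, 0, 0, 0]]}}

```text
t: 7.5
tool_pos: [0.4524, 0.3525, 0.0126]
orientation: [0.0, 3.14, 0.001]
force: [0.4, 0.6, -2.0]
opening: 0.0292
gripper_force: 28.2
```

```bash
python3 -c "
from h import *
go(.452,.352,.0045)
"
```

```text
t 7.5 pos [0.4524 0.3525 0.0126] y-axis [0.    1.    0.001] F [ 0.4  0.6 -2. ] open 0.0292 grip 28.2 q [ 0.57  0.25  1.74 -0.    1.14 -1.  ]
row [0.0004, -0.0005, 0.0081] [0.04, 0.07, -0.01]
```

Lower until contact, release gently, rise.

Call:
{"name": "carry_out", "arguments": {"rows": [[0, 0, 0.003, 0, 0, 0], [0, 0, 0.005, 0, 0, 0], [0, 0, 0.007, 0, 0, 0], [0, 0, 0.007, 0, 0, 0]]}}

```text
t: 8.0
tool_pos: [0.4517, 0.3522, 0.0047]
orientation: [0.0, 3.141, 0.0]
force: [0.5, 0.1, -2.0]
opening: 0.0297
gripper_force: 28.2
```

Call:
{"name": "carry_out", "arguments": {"rows": [[0, 0, 0, 0, 0, 0], [0, 0, 0, 0, 0, 0], [0, 0, 0, 0, 0, 0], [0, 0, -0.03, 0, 0, 0], [0, 0, -0.09, 0, 0, 0], [0, 0, -0.15, 0, 0, 0], [0, 0, -0.2, 0, 0, 0], [0, -0.03, -0.2, 0, 0, 0], [0, -0.08, -0.2, 0, 0, 0], [0, -0.13, -0.2, 0, 0, 0], [0, -0.18, -0.2, 0, 0, 0], [0, -0.24, -0.2, 0, 0, 0]], "jaw": 0}}

```text
t: 9.5
tool_pos: [0.4515, 0.1109, 0.2049]
orientation: [-0.001, 3.141, 0.0]
force: [0.4, -0.8, 0.7]
opening: 0.093
gripper_force: 0.0
```

```bash
python3 -c "
from h import *
for n in('top','side'):
  im=robot.read_camera(n)
  L=robot.outline_of(n,'pliers'); print([(d['conf'],d['pixel'],unproj(n,[d['pixel']],.012).round(3).tolist()) for d in L])
  if n=='top':
    cv2.imwrite('pics/t2.png',im[:,:,::-1]);
    L=robot.outline_of('top','tote'); m=L[0]['pixels'].astype(float) if L else None
    if m is not None: print(L[0]['pixel'],fit([('top',m)],TOTE,[.473,-.342,-.49]))
go(.445,-.396,.2,61.6)
"
```

```text
[]
[(0.49, [168.3, 172.8], [[0.44, 0.362, 0.012]])]
t 9.75 pos [0.4518 0.1122 0.2049] y-axis [0.001 1.    0.001] F [-0.1  0.8 -0.2] open 0.093 grip 0.0 q [ 0.13 -0.24  1.87  0.    1.51 -1.44]
row [0.0061, -0.5082, 0.0046] [0.04, 0.02, 28.32]
```

Call:
{"name": "carry_out", "arguments": {"rows": [[0.006, -0.06, 0, 0, 0, 3], [0.006, -0.12, 0, 0, 0, 6], [0.006, -0.18, 0, 0, 0, 9], [0.006, -0.24, 0, 0, 0, 12], [0.006, -0.3, 0, 0, 0, 15], [0.006, -0.36, 0, 0, 0, 19], [0.006, -0.42, 0, 0, 0, 23], [0.006, -0.47, 0, 0, 0, 28.4], [0.006, -0.508, 0, 0, 0, 28.4], [0.006, -0.508, 0.04, 0, 0, 28.4], [0.006, -0.508, 0.08, 0, 0, 28.4], [0.006, -0.508, 0.1, 0, 0, 28.4]]}}

```text
t: 11.25
tool_pos: [0.4458, -0.3936, 0.1016]
orientation: [-0.767, -3.043, -0.004]
force: [0.1, 0.7, -0.6]
opening: 0.0933
gripper_force: 0.0
```

```bash
python3 -c "
from h import *
im=robot.read_camera('side')
c=im[200:384,200:440,::-1].copy()
cv2.imwrite('pics/s3.png',cv2.resize(c,None,fx=3,fy=3,interpolation=cv2.INTER_CUBIC))
p=unproj('side',(np.array([[0,0]])),.05)
go(.445,-.396,.022,61.6)
"
```

```text
t 11.3 pos [ 0.4449 -0.393   0.0997] y-axis [0.474 0.88  0.002] F [-0.9  0.8 -1.7] open 0.0931 grip 0.0 q [-0.81  0.2   1.63  0.    1.32 -1.89]
row [-0.0019, -0.0028, 0.0777] [0.12, -0.34, 0.1]
```

View pics/s3.png

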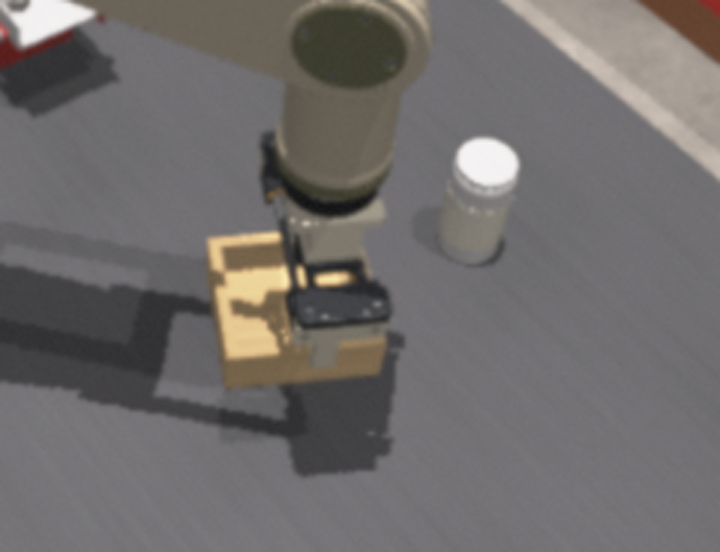

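View pics/t2.png

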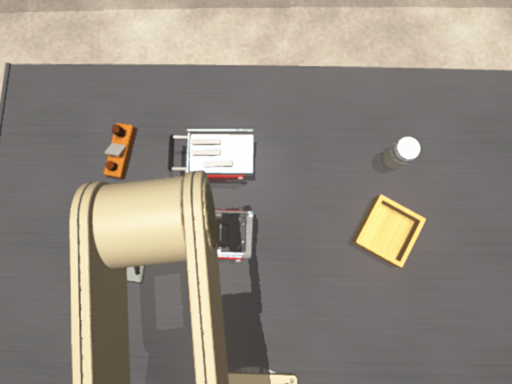

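The side crop shows the gripper over the box's front wall, about (315,340), with one finger outside; the top picture shows the box unmoved at (391,231).

Call:
{"name": "carry_out", "arguments": {"rows": [[-0.002, -0.003, 0.03, 0, 0, 0], [-0.002, -0.003, 0.055, 0, 0, 0], [-0.002, -0.003, 0.07, 0, 0, 0], [-0.002, -0.003, 0.076, 0, 0, 0], [-0.002, -0.003, 0.076, 0, 0, 0]]}}

```text
t: 11.92
tool_pos: [0.4463, -0.3996, 0.0292]
orientation: [0.77, 3.045, -0.0]
force: [0.8, 0.4, 0.9]
opening: 0.093
gripper_force: 0.0
```

Call:
{"name": "carry_out", "arguments": {"rows": [[0, 0, 0, 0, 0, 0], [0, 0, 0, 0, 0, 0], [0, 0, 0, 0, 0, 0], [0, 0, 0, 0, 0, 0], [0, 0, 0, 0, 0, 0], [0, 0, 0, 0, 0, 0], [0, 0, 0, 0, 0, 0], [0, 0, 0, 0, 0, 0], [0, 0, 0, 0, 0, 0]], "jaw": 255, "force": 50}}

```text
t: 13.05
tool_pos: [0.446, -0.3992, 0.0286]
orientation: [0.771, 3.045, 0.001]
force: [1.3, 1.7, 0.0]
opening: 0.0098
gripper_force: 50.0
```

```bash
python3 -c "
from h import *
go(.4603,-.132,.045,91.1)
"
```

```text
t 13.05 pos [ 0.446  -0.3992  0.0286] y-axis [0.476 0.88  0.001] F [1.3 1.7 0. ] open 0.0098 grip 50.0 q [-0.82  0.29  1.66  0.    1.19 -1.89]
row [0.1146, 0.2418, -0.0162] [0.03, 0.0, -29.51]
```

Call:
{"name": "carry_out", "arguments": {"rows": [[0, 0, -0.015, 0, 0, 0], [0, 0, -0.035, 0, 0, 0], [0.01, 0.02, -0.035, 0, 0, -3], [0.025, 0.052, -0.035, 0, 0, -7], [0.04, 0.085, -0.035, 0, 0, -12], [0.055, 0.118, -0.035, 0, 0, -17], [0.07, 0.15, -0.035, 0, 0, -22], [0.083, 0.18, -0.035, 0, 0, -26], [0.092, 0.2, -0.035, 0, 0, -29.5], [0.0965, 0.2085, -0.035, 0, 0, -29.5], [0.0965, 0.2085, -0.035, 0, 0, -29.5]]}}

```text
t: 14.42
tool_pos: [0.4607, -0.1703, 0.0645]
orientation: [-0.029, 3.14, -0.001]
force: [-0.0, -0.2, -2.9]
opening: 0.0095
gripper_force: 50.0
```

```bash
python3 -c "
from h import *
go(.4603,-.17,.0286,91.1)
im=robot.read_camera('side')
cv2.imwrite('pics/s4.png',cv2.resize(im[130:330,120:380,::-1],None,fx=3,fy=3,interpolation=cv2.INTER_CUBIC))
"
```

```text
t 14.43 pos [ 0.4607 -0.1703  0.0645] y-axis [-0.019  1.    -0.001] F [-0.  -0.2 -2.9] open 0.0095 grip 50.0 q [-0.46 -0.03  1.95 -0.    1.22 -2.05]
row [0.0004, 0.0004, 0.0359] [-0.05, 0.06, -0.04]
```

View pics/s4.png

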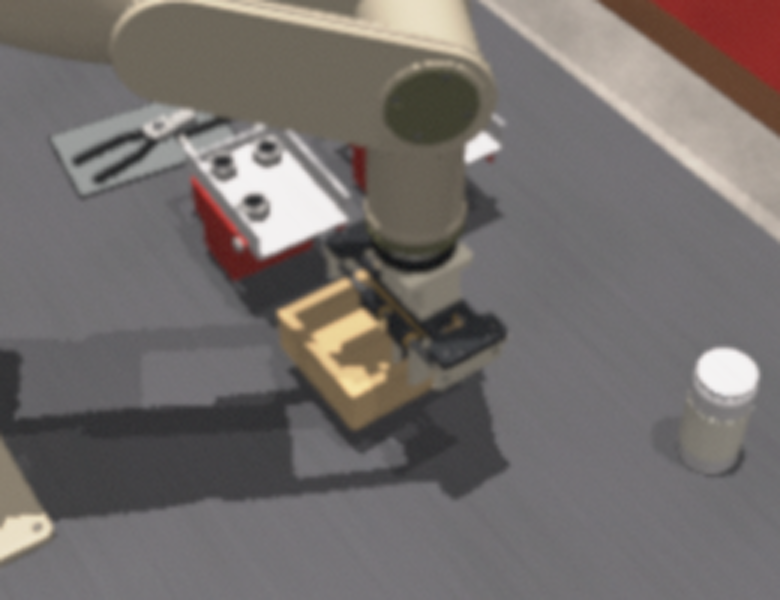

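The pliers lie on the mat at about (150,135) in the crop. The box is held level, in line with the spout and clear of it.

Call:
{"name": "carry_out", "arguments": {"rows": [[0, 0, 0.015, 0, 0, 0], [0, 0, 0.027, 0, 0, 0], [0, 0, 0.033, 0, 0, 0], [0, 0.01, 0.033, 0, 0, 0], [0, 0.025, 0.033, 0, 0, 0], [0, 0.04, 0.033, 0, 0, 0], [0, 0.055, 0.033, 0, 0, 0], [0, 0.066, 0.033, 0, 0, 0], [0, 0.07, 0.034, 0, 0, 0], [0, 0.07, 0.035, 0, 0, 0], [0, 0.07, 0.035, 0, 0, 0]]}}

```text
t: 15.85
tool_pos: [0.459, -0.1004, 0.0287]
orientation: [-0.029, 3.141, 0.0]
force: [-1.3, 0.4, -2.6]
opening: 0.0095
gripper_force: 50.0
```

Call:
{"name": "carry_out", "arguments": {"rows": [[0, 0, 0, 0, 0, 0], [0, 0, 0, 0, 0, 0], [0, 0, 0, 0, 0, 0], [0, 0, 0, 0, 0, 0], [0, 0, 0, 0, 0, 0], [0, -0.005, -0.03, 0, 0, 0], [0, -0.03, -0.08, 0, 0, 0], [0, -0.08, -0.11, 0, 0, 0], [0, -0.14, -0.13, 0, 0, 0], [0, -0.2, -0.13, 0, 0, 0], [0, -0.25, -0.13, 0, 0, 0]], "jaw": 0}}

```text
t: 17.23
tool_pos: [0.4636, -0.3527, 0.1592]
orientation: [-0.029, 3.14, -0.002]
force: [0.2, -0.0, -0.8]
opening: 0.0929
gripper_force: 0.0
```

```bash
python3 -c "
from h import *
im=robot.read_camera('top')
cv2.imwrite('pics/t5.png',cv2.resize(im[120:310,130:400,::-1],None,fx=2.9,fy=2.9,interpolation=cv2.INTER_CUBIC))
L=robot.outline_of('top','tote')
for d in L[:2]: print(d['conf'],d['pixel'],d['pixels'].sum(),fit([('top',d['pixels'].astype(float))],TOTE,[.457,-.037,.02]))
go(.4603,-.17,.0286,91.1)
"
```

```text
0.86 [273.2, 235.3] 2636 (array([ 0.45670322, -0.04091547,  0.02296255]), np.float64(0.9155793868468268))
0.64 [193.2, 241.7] 160 (array([ 0.457, -0.037,  0.02 ]), np.float64(0.0))
t 17.32 pos [ 0.4627 -0.3547  0.1584] y-axis [-0.015  1.    -0.002] F [-0.1  0.8 -0.7] open 0.0929 grip 0.0 q [-0.74  0.12  1.61 -0.    1.41 -2.33]
row [-0.0004, 0.1849, 0.1295] [-0.09, -0.01, -0.24]
```

View pics/t5.png

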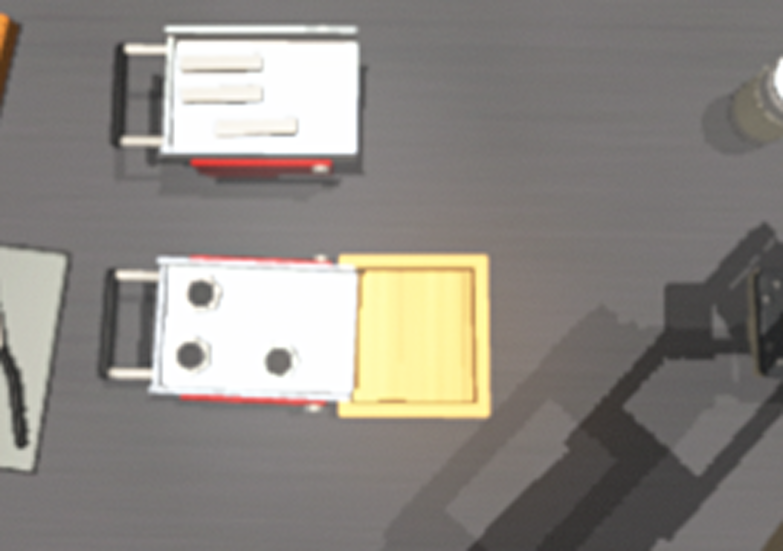

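The top crop shows the box in line under the spout, its outer edge at crop column 489, about 30 mm short of the ideal place. I'll push it in with the open fingers spread along the wall.

Call:
{"name": "carry_out", "arguments": {"rows": [[0, 0.02, 0, 0, 0, 10], [0, 0.04, 0, 0, 0, 20], [0, 0.07, 0, 0, 0, 30], [0, 0.1, 0, 0, 0, 40], [0, 0.13, 0, 0, 0, 50], [0, 0.16, 0, 0, 0, 60], [0, 0.18, 0, 0, 0, 70], [0, 0.2, 0, 0, 0, 80], [0, 0.2, 0, 0, 0, 90], [0, 0.2, 0.04, 0, 0, 90], [0, 0.2, 0.08, 0, 0, 90], [0, 0.2, 0.08, 0, 0, 90]]}}

```text
t: 18.82
tool_pos: [0.4568, -0.1484, 0.0754]
orientation: [-2.195, -2.238, 0.004]
force: [0.9, 0.5, 0.0]
opening: 0.093
gripper_force: 0.0
```

```bash
python3 -c "
from h import *
go(.4575,-.13,.02,1.1)
"
```

```text
t 18.82 pos [ 0.4568 -0.1484  0.0754] y-axis [ 1.     0.019 -0.006] F [0.9 0.5 0. ] open 0.093 grip 0.0 q [-0.42 -0.07  1.96  0.    1.26 -0.44]
row [0.0182, 0.0014, 0.0554] [-0.37, -0.18, 0.02]
```

Call:
{"name": "carry_out", "arguments": {"rows": [[0, 0.001, 0.03, 0, 0, 0], [0, 0.001, 0.05, 0, 0, 0], [0.005, 0.001, 0.055, 0, 0, 0], [0.015, 0.001, 0.055, 0, 0, 0], [0.025, 0.001, 0.055, 0, 0, 0], [0.035, 0.001, 0.055, 0, 0, 0], [0.042, 0.001, 0.055, 0, 0, 0], [0.049, 0.001, 0.055, 0, 0, 0], [0.055, 0.001, 0.055, 0, 0, 0], [0.06, 0.001, 0.055, 0, 0, 0], [0.06, 0.001, 0.055, 0, 0, 0]]}}

```text
t: 20.2
tool_pos: [0.4593, -0.0895, 0.0233]
orientation: [-2.199, -2.242, -0.0]
force: [0.1, -0.0, -0.8]
opening: 0.0928
gripper_force: 0.0
```

```bash
python3 -c "
from h import *
go(.4575,-.088,.02,1.1)
robot.read_camera('top')
L=robot.outline_of('top','tote')
for d in L[:2]: print(d['conf'],d['pixel'],d['pixels'].sum())
"
```

```text
t 20.2 pos [ 0.4593 -0.0895  0.0233] y-axis [ 1.     0.019 -0.001] F [ 0.1 -0.  -0.8] open 0.0928 grip 0.0 q [-0.3  -0.03  2.03  0.    1.14 -0.32]
row [0.0015, -0.0018, 0.0033] [-0.04, -0.05, 0.0]
0.85 [257.4, 231.0] 907
```

Call:
{"name": "carry_out", "arguments": {"rows": [[-0.03, 0, 0, 0, 0, 0], [-0.06, 0, -0.04, 0, 0, 0], [-0.06, 0, -0.1, 0, 0, -10], [-0.05, 0, -0.16, 0, 0, -20], [-0.02, 0, -0.21, 0, 0, -30], [0.03, 0, -0.22, 0, 0, -40], [0.08, 0, -0.22, 0, 0, -50], [0.13, 0, -0.22, 0, 0, -60], [0.18, 0, -0.22, 0, 0, -70], [0.23, 0, -0.22, 0, 0, -80], [0.27, 0, -0.22, 0, 0, -90], [0.299, -0.003, -0.22, 0, 0, -90]], "jaw": 173}}

```text
t: 21.8
tool_pos: [0.4503, 0.2105, 0.243]
orientation: [0.036, -3.14, -0.0]
force: [0.3, 0.0, -0.6]
opening: 0.0299
gripper_force: 0.0
```

```bash
python3 -c "
from h import *
for n in('top','side'):
  im=robot.read_camera(n)
  if n=='side': cv2.imwrite('pics/s6.png',cv2.resize(im[60:310,90:350,::-1],None,fx=2.4,fy=2.4,interpolation=cv2.INTER_CUBIC))
  L=robot.outline_of(n,'tote')
  for d in L[:2]: print(n,d['conf'],d['pixel'],d['pixels'].sum(),fit([(n,d['pixels'].astype(float))],TOTE,[.457,-.012,.02]))
go(.455,.2095,.093,91.1)
"
```

```text
top 0.68 [268.9, 231.9] 2114 (array([ 0.45613161, -0.01749698,  0.00399768]), np.float64(0.7370811149389289))
top 0.23 [219.5, 229.9] 2691 (array([0.46525972, 0.07959356, 0.01934587]), np.float64(0.6447230137743681))
side 0.63 [225.5, 232.0] 1915 (array([ 0.45629216, -0.01203814,  0.01881448]), np.float64(0.9337063070817194))
side 0.31 [258.1, 166.1] 1223 (array([ 0.457, -0.012,  0.02 ]), np.float64(0.0))
t 22.0 pos [0.4506 0.2087 0.2431] y-axis [-0.02   1.    -0.001] F [-0.4  0.2  0.7] open 0.0301 grip 0.0 q [ 0.33 -0.16  1.73 -0.    1.57 -1.26]
row [-0.0046, 0.0008, 0.1501] [-0.03, -0.07, 0.05]
```

View pics/s6.png

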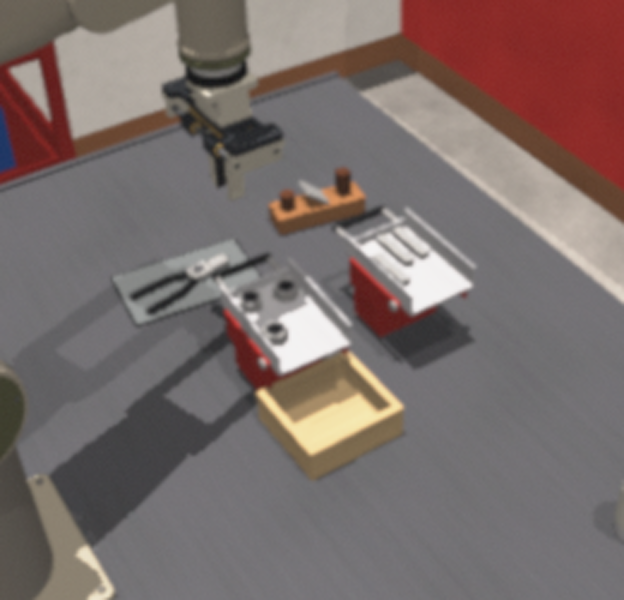

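The box sits squarely under the spout, with its centre at stand y of about -0.110. The pliers lie on the mat. Now down to the handle.

Call:
{"name": "carry_out", "arguments": {"rows": [[-0.004, 0.001, 0.04, 0, 0, 0], [-0.004, 0.001, 0.08, 0, 0, 0], [-0.004, 0.001, 0.11, 0, 0, 0], [-0.004, 0.001, 0.13, 0, 0, 0], [-0.004, 0.001, 0.145, 0, 0, 0], [-0.004, 0.001, 0.15, 0, 0, 0], [-0.004, 0.001, 0.15, 0, 0, 0]]}}

```text
t: 22.88
tool_pos: [0.4552, 0.2096, 0.0939]
orientation: [-0.029, 3.141, 0.0]
force: [-0.0, 0.8, 0.1]
opening: 0.0298
gripper_force: 0.0
```

Call:
{"name": "carry_out", "arguments": {"rows": [[0, 0, 0, 0, 0, 0], [0, 0, 0, 0, 0, 0], [0, 0, 0, 0, 0, 0], [0, 0, 0, 0, 0, 0], [0, 0, 0, 0, 0, 0]], "jaw": 255, "force": 20}}

```text
t: 23.5
tool_pos: [0.4556, 0.2132, 0.0949]
orientation: [-0.031, 3.139, 0.009]
force: [-0.2, 15.0, -1.2]
opening: 0.0113
gripper_force: 20.0
```

```bash
python3 -c "
from h import *
go(.455,.2095,.093,91.1)
s=robot.read_state();R0=Ro.from_rotvec(s['orientation'])
# arc: rotate whole tool about hinge line (x dir of stand) through hinge point
ax=np.array([1,.02,0]);ax/=np.linalg.norm(ax)
ty=np.array([-.02,1,0]); hp=s['tool_pos']+R0.apply([0,0,-robot.grip_depth]); 
hinge=np.array([hp[0],hp[1],0])-.172*ty; hinge[2]=hp[2]-.012; print('grasp pt',hp,'hinge',hinge)
for th in np.arange(4,61,4):
    Q=Ro.from_rotvec(ax*np.radians(th)); p=hinge+Q.apply(s['tool_pos']-hinge)
    print(th,np.round(R0.inv().apply(p-s['tool_pos']),4),np.round((R0.inv()*Q*R0).as_rotvec(degrees=True),1))
"
```

```text
t 23.5 pos [0.4556 0.2132 0.0949] y-axis [-0.02   1.     0.006] F [-0.2 15.  -1.2] open 0.0113 grip 20.0 q [ 0.33 -0.04  1.9   0.01  1.28 -1.26]
row [0.0007, -0.0037, 0.0019] [0.34, 0.14, 0.04]
grasp pt [0.45557008 0.21311854 0.11370478] hinge [0.45901008 0.04111854 0.10170478]
4 [-0.      0.0001 -0.012 ] [-4.  0.  0.]
8 [-0.0001 -0.0006 -0.024 ] [-8.  0.  0.]
12 [-0.0001 -0.0021 -0.036 ] [-12.   0.   0.]
16 [-0.0001 -0.0045 -0.0477] [-16.   0.   0.]
20 [-0.0001 -0.0077 -0.0593] [-20.   0.   0.]
24 [-0.0002 -0.0117 -0.0707] [-24.    0.    0.1]
28 [-0.0002 -0.0165 -0.0817] [-28.    0.    0.1]
32 [-0.0002 -0.022  -0.0924] [-32.    0.    0.1]
36 [-0.0003 -0.0283 -0.1027] [-36.    0.    0.1]
40 [-0.0003 -0.0352 -0.1125] [-40.    0.    0.1]
44 [-0.0003 -0.0429 -0.1217] [-44.    0.    0.1]
48 [-0.0003 -0.0511 -0.1305] [-48.    0.    0.1]
52 [-0.0003 -0.06   -0.1386] [-52.    0.    0.1]
56 [-0.0004 -0.0694 -0.1461] [-56.    0.    0.1]
60 [-0.0004 -0.0793 -0.153 ] [-60.    0.    0.1]
```

Call:
{"name": "carry_out", "arguments": {"rows": [[0, 0.002, 0, 0, 0, 0], [0, 0.005, 0, 0, 0, 0], [0, 0.005, 0, 0, 0, 0]]}}

```text
t: 23.88
tool_pos: [0.4556, 0.2134, 0.0945]
orientation: [-0.03, 3.14, -0.004]
force: [-0.7, -9.0, 5.7]
opening: 0.011
gripper_force: 20.0
```

Call:
{"name": "carry_out", "arguments": {"rows": [[0, -0.002, -0.003, -1, 0, 0], [0, -0.002, -0.006, -2, 0, 0], [0, -0.002, -0.012, -4, 0, 0], [0, -0.0024, -0.021, -7, 0, 0], [0, -0.0032, -0.03, -10, 0, 0], [0, -0.0047, -0.039, -13, 0, 0], [0, -0.0065, -0.0477, -16, 0, 0], [0, -0.0097, -0.0593, -20, 0, 0], [0, -0.0097, -0.0593, -20, 0, 0]]}}

```text
t: 25.0
tool_pos: [0.4552, 0.2049, 0.1537]
orientation: [0.026, -3.09, -0.548]
force: [0.0, 5.0, -0.2]
opening: 0.0117
gripper_force: 19.9
```

```bash
cat >> h.py <<'E'
def arc(hinge,ths):
    s=robot.read_state();R0=Ro.from_rotvec(s['orientation']); ax=np.array([1,.02,0])/np.hypot(1,.02)
    print("tilt now",np.degrees(np.arcsin(R0.as_matrix()[2,1])).round(2),"F",s["force"].round(1),"t",s["t"],"q",s["q"].round(2),"open",s["opening"])
    t0=np.degrees(np.arcsin(R0.as_matrix()[2,1]))
    g=s['tool_pos']+R0.apply([0,0,-robot.grip_depth]); print("grasp",g.round(4),"r,ang",np.hypot(*(g-hinge)[1:]).round(4),np.degrees(np.arctan2(*(g-hinge)[[2,1]])-np.arctan2(.012,.172)).round(2))
    for th in ths:
        Q=Ro.from_rotvec(ax*np.radians(th-t0)); p=hinge+Q.apply(s['tool_pos']-hinge)
        print(th,np.round(R0.inv().apply(p-s['tool_pos']),4).tolist(),np.round((R0.inv()*Q*R0).as_rotvec(degrees=True),1).tolist())
E
python3 -c "
from h import *
arc(np.array([.459,.0413,.1]),range(24,61,4))
"
```

```text
tilt now 20.12 F [ 0.   5.  -0.2] t 25.0 q [ 0.05 -0.19  1.96  0.36  1.37 -1.61] open 0.011689402995907547
grasp [0.4553 0.1984 0.1713] r,ang 0.1725 20.42
24 [-0.0, 0.0, -0.0117] [-3.9, 0.0, 0.0]
28 [-0.0, -0.0008, -0.0237] [-7.9, 0.0, 0.0]
32 [-0.0, -0.0025, -0.0356] [-11.9, 0.0, 0.0]
36 [-0.0001, -0.005, -0.0473] [-15.9, 0.0, 0.0]
40 [-0.0001, -0.0083, -0.0589] [-19.9, 0.1, 0.0]
44 [-0.0001, -0.0124, -0.0702] [-23.9, 0.1, 0.0]
48 [-0.0001, -0.0172, -0.0812] [-27.9, 0.1, 0.0]
52 [-0.0002, -0.0229, -0.0918] [-31.9, 0.1, 0.0]
56 [-0.0002, -0.0292, -0.102] [-35.9, 0.1, 0.0]
60 [-0.0002, -0.0363, -0.1117] [-39.9, 0.1, 0.0]
```

Call:
{"name": "carry_out", "arguments": {"rows": [[0, 0, -0.0058, -2, 0, 0], [0, 0, -0.0117, -4, 0, 0], [0, -0.0004, -0.0177, -6, 0, 0], [0, -0.0008, -0.0237, -8, 0, 0], [0, -0.0016, -0.0296, -10, 0, 0], [0, -0.0025, -0.0356, -12, 0, 0], [0, -0.0037, -0.0415, -14, 0, 0], [0, -0.005, -0.0473, -16, 0, 0], [0, -0.0066, -0.0531, -18, 0, 0], [0, -0.0083, -0.0589, -20, 0, 0], [0, -0.0083, -0.0589, -20, 0, 0], [0, -0.0083, -0.0589, -20, 0, 0]]}}

```text
t: 26.5
tool_pos: [0.4545, 0.1774, 0.2056]
orientation: [0.029, -2.942, -1.075]
force: [-6.9, 4.5, 3.0]
opening: 0.0114
gripper_force: 19.9
```

```bash
python3 -c "
from h import *
im=robot.read_camera('side')
print([(d['conf'],d['pixel']) for d in robot.outline_of('side','nut1')])
arc(np.array([.459,.0413,.1]),range(42,57,2))
cv2.imwrite('pics/s7.png',cv2.resize(im[100:310,130:350,::-1],None,fx=2.6,fy=2.6,interpolation=cv2.INTER_CUBIC))
"
```

```text
[]
tilt now 40.13 F [-6.1  4.   3.6] t 26.6 q [-0.25 -0.17  1.97  0.67  1.56 -1.93] open 0.011531406003774081
grasp [0.4547 0.1653 0.2199] r,ang 0.1725 40.05
42 [0.0, 0.0001, -0.0056] [-1.9, 0.0, -0.0]
44 [0.0, 0.0001, -0.0116] [-3.9, 0.0, -0.0]
46 [0.0, -0.0002, -0.0176] [-5.9, 0.0, -0.0]
48 [0.0, -0.0007, -0.0236] [-7.9, 0.0, -0.0]
50 [0.0001, -0.0013, -0.0296] [-9.9, 0.0, -0.0]
52 [0.0001, -0.0022, -0.0356] [-11.9, 0.0, -0.0]
54 [0.0001, -0.0033, -0.0415] [-13.9, 0.0, -0.0]
56 [0.0001, -0.0046, -0.0474] [-15.9, 0.0, -0.0]
```

Call:
{"name": "carry_out", "arguments": {"rows": [[0, 0, -0.006, -2, 0, 0], [0, 0, -0.0117, -4, 0, 0], [0, -0.0002, -0.0176, -6, 0, 0], [0, -0.0007, -0.0236, -8, 0, 0], [0, -0.0013, -0.0296, -10, 0, 0], [0, -0.0013, -0.0296, -10, 0, 0], [0, -0.0013, -0.0296, -10, 0, 0], [0, -0.0013, -0.0296, -10, 0, 0]]}}

```text
t: 27.6
tool_pos: [0.4541, 0.1575, 0.2273]
orientation: [0.029, -2.835, -1.326]
force: [-10.4, 3.5, 4.0]
opening: 0.0115
gripper_force: 19.9
```

```bash
python3 -c "
from h import *
im=robot.read_camera('side')
print([(d['conf'],d['pixel']) for d in robot.outline_of('side','nut1')])
arc(np.array([.459,.0413,.1]),range(46,1,-4))
cv2.imwrite('pics/s7.png',cv2.resize(im[100:310,130:350,::-1],None,fx=2.6,fy=2.6,interpolation=cv2.INTER_CUBIC))
"
```

```text
[(0.39, [219.1, 234.3])]
tilt now 50.15 F [-9.5  4.1  2.9] t 27.7 q [-0.39 -0.1   1.96  0.79  1.68 -2.05] open 0.011149264915630508
grasp [0.4545 0.1431 0.2393] r,ang 0.1725 49.86
46 [-0.0, -0.001, 0.0124] [4.1, -0.0, 0.0]
42 [-0.0001, -0.0028, 0.0243] [8.1, -0.0, 0.0]
38 [-0.0001, -0.0055, 0.0361] [12.1, -0.0, 0.0]
34 [-0.0002, -0.0089, 0.0476] [16.1, -0.0, 0.1]
30 [-0.0002, -0.0132, 0.0588] [20.1, -0.0, 0.1]
26 [-0.0002, -0.0182, 0.0698] [24.1, -0.0, 0.1]
22 [-0.0003, -0.024, 0.0803] [28.1, -0.0, 0.1]
18 [-0.0003, -0.0305, 0.0904] [32.1, -0.0, 0.1]
14 [-0.0004, -0.0377, 0.1001] [36.1, -0.0, 0.1]
10 [-0.0004, -0.0455, 0.1092] [40.1, -0.0, 0.1]
6 [-0.0004, -0.054, 0.1177] [44.1, -0.1, 0.1]
2 [-0.0005, -0.063, 0.1257] [48.1, -0.1, 0.2]
```

View pics/s7.png

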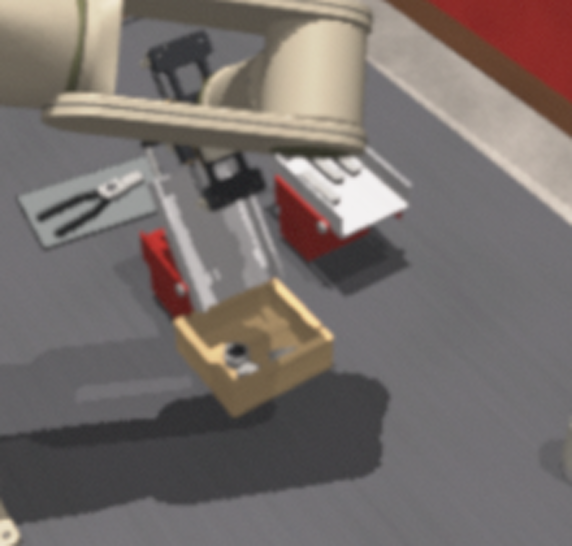

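```bash
python3 -c "
from h import *
a=robot.read_camera('side'); 
print([(round(d['conf'],2),d['pixel'],d['pixels'].sum()) for d in robot.outline_of('side','nut1')])
b=robot.read_camera('top')
print([(round(d['conf'],2),d['pixel'],d['pixels'].sum()) for d in robot.outline_of('top','nut1')])
A=cv2.resize(a[195:265,185:265,::-1],(400,350),interpolation=cv2.INTER_CUBIC)
B=cv2.resize(b[195:275,200:300,::-1],(400,320),interpolation=cv2.INTER_CUBIC)
B=cv2.copyMakeBorder(B,0,30,0,0,cv2.BORDER_CONSTANT)
cv2.imwrite('pics/s8.png',np.hstack([A,B]))
"
```

```text
[]
[(0.46, [221.9, 151.9], np.int64(2526))]
```

View pics/s8.png

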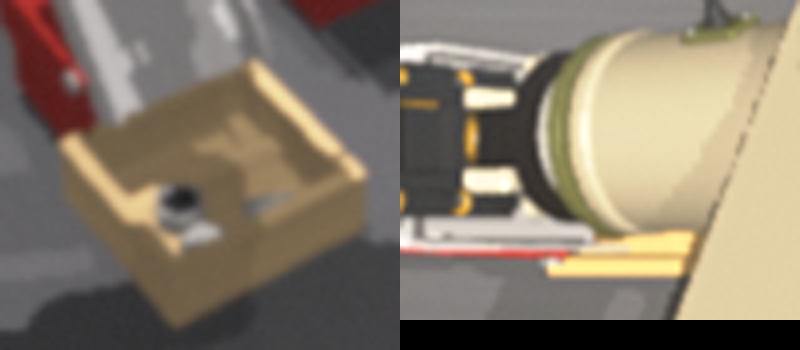

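The enlarged crop shows three nuts in the box, at crop (180,205), (200,235) and (270,203), and an empty visible tray floor. I'm lowering the tray.

Call:
{"name": "carry_out", "arguments": {"rows": [[0, -0.001, 0.0124, 4.1, 0, 0], [0, -0.0028, 0.0243, 8.1, 0, 0], [0, -0.0055, 0.0361, 12.1, 0, 0], [0, -0.0089, 0.0476, 16.1, 0, 0], [0, -0.0132, 0.0588, 20.1, 0, 0], [0, -0.0182, 0.0698, 24.1, 0, 0], [0, -0.024, 0.0803, 28.1, 0, 0], [0, -0.0305, 0.0904, 32.1, 0, 0], [0, -0.0377, 0.1001, 36.1, 0, 0], [0, -0.0415, 0.1047, 38.1, 0, 0], [0, -0.0455, 0.1092, 40.1, 0, 0], [0, -0.0455, 0.1092, 40.1, 0, 0]]}}

```text
t: 29.4
tool_pos: [0.4555, 0.2121, 0.1223]
orientation: [0.03, -3.129, -0.272]
force: [3.7, 5.7, -0.5]
opening: 0.0116
gripper_force: 19.9
```

```bash
python3 -c "
from h import *
arc(np.array([.459,.0413,.1]),[8,6,4,2,1,0,-.5])
"
```

```text
tilt now 9.94 F [ 3.7  5.7 -0.5] t 29.4 q [ 0.2  -0.13  1.93  0.18  1.3  -1.43] open 0.01161644883174905
grasp [0.4556 0.2088 0.1408] r,ang 0.1724 9.7
8 [0.0, -0.0004, 0.0058] [1.9, -0.0, -0.0]
6 [0.0, -0.0009, 0.0118] [3.9, -0.0, -0.0]
4 [0.0, -0.0017, 0.0178] [5.9, -0.0, -0.0]
2 [0.0, -0.0027, 0.0237] [7.9, -0.0, -0.0]
1 [0.0, -0.0033, 0.0266] [8.9, -0.0, -0.0]
0 [0.0, -0.0039, 0.0296] [9.9, -0.0, -0.0]
-0.5 [0.0, -0.0042, 0.0311] [10.4, -0.0, -0.0]
```

Call:
{"name": "carry_out", "arguments": {"rows": [[0, -0.0004, 0.0058, 2, 0, 0], [0, -0.0009, 0.0118, 4, 0, 0], [0, -0.0017, 0.0178, 6, 0, 0], [0, -0.0027, 0.0237, 8, 0, 0], [0, -0.0033, 0.0266, 9, 0, 0], [0, -0.0036, 0.028, 9.5, 0, 0], [0, -0.0039, 0.0293, 10, 0, 0], [0, -0.0039, 0.0293, 10, 0, 0], [0, -0.0039, 0.0293, 10, 0, 0]]}}

```text
t: 30.52
tool_pos: [0.4559, 0.2132, 0.0942]
orientation: [-0.029, 3.14, -0.0]
force: [-3.3, 4.1, 8.8]
opening: 0.0111
gripper_force: 20.0
```

```bash
python3 -c "
from h import *
arc(np.array([.459,.0413,.1]),[0])
"
```

```text
tilt now -0.01 F [-3.3  4.1  8.8] t 30.525 q [ 0.34 -0.04  1.89 -0.    1.28 -1.25] open 0.011092989351844792
grasp [0.4558 0.2132 0.113 ] r,ang 0.1724 0.33
0 [-0.0, 0.0, -0.0] [-0.0, 0.0, 0.0]
```

Call:
{"name": "carry_out", "arguments": {"rows": [[0, 0, 0, 0, 0, 0], [0, 0, 0, 0, 0, 0], [0, 0, 0, 0, 0, 0], [0, 0, 0, 0, 0, 0], [0, 0, -0.01, 0, 0, 0], [0, 0, -0.03, 0, 0, 0], [0, 0, -0.06, 0, 0, 0], [0, 0, -0.1, 0, 0, 0], [0, 0, -0.15, 0, 0, 0], [0, 0, -0.2, 0, 0, 0], [0, 0, -0.2, 0, 0, 0], [0, 0, -0.2, 0, 0, 0]], "jaw": 173}}

```text
t: 32.02
tool_pos: [0.4549, 0.2131, 0.2928]
orientation: [-0.03, 3.141, -0.003]
force: [-0.7, 0.2, 0.1]
opening: 0.0299
gripper_force: 0.0
```

```bash
python3 -c "
from h import *
go(.4,.2,.3)
robot.read_camera('side')
for t in ('nut1','tote','pliers','tray_a'):
  print(t,[(round(d['conf'],2),d['pixel'],d['pixels'].sum()) for d in robot.outline_of('side',t)])
P=lambda p:print(proj('side',place(np.array(p,float),[.456,.1,.02])).round(0).tolist())
P([[0,.112,.112]]);P([[0,-.11,.02]])
m=mask('side','tote',np.array([225,232]))
if m is not None: print(fit([('side',m)],TOTE,[.456,-.012,.02]))
"
```

```text
t 32.02 pos [0.4549 0.2131 0.2928] y-axis [-0.019  1.    -0.002] F [-0.7  0.2  0.1] open 0.0299 grip 0.0 q [ 0.34 -0.15  1.64 -0.    1.66 -1.25]
row [0.0551, -0.0121, -0.0072] [-0.09, 0.02, 1.09]
nut1 []
tote [(0.78, [227.6, 231.1], np.int64(1832))]
pliers [(0.81, [167.7, 173.1], np.int64(198))]
tray_a [(0.8, [263.7, 170.9], np.int64(1198)), (0.6, [208.1, 193.9], np.int64(1470))]
[[189.0, 172.0]]
[[227.0, 232.0]]
(array([ 0.45646276, -0.01290823, -0.00986499]), np.float64(0.8905683319408785))
```

```bash
python3 -c "
from plant import robot
print(robot.close_job())"
```

```text
the job is handed in; nothing more can be done
None
```

The job is handed in at about 32 s: the pliers are on the mat, the box is square under the spout with all three nuts seen in it, and the tray is down and released; the hand-in gave no verdict.

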